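# Lever open the heavy lid of a lead-lined storage box

## Robot

A 6-joint arm with a two-finger parallel gripper is mounted at the origin on a cart in front of the work surface, level with it; the furniture and walls round the work are solid. World frame = base frame: x ahead of the robot, y to its left, z up, the work surface at z = 0. Lengths are in m, angles in rad, forces in N, time in s.
With the tool pointing down it reaches from about 0.425 to 1.125 m from the base axis. Payload 14.9 kg.
Tool frame: the origin (TCP) lies between the finger pads; the fingertips stand 8 mm ahead of it and the grasp point (between the pads) lies 11 mm behind it; z points along the fingers, y is the line along which they close (so a half turn about z gives the same grasp; the last joint's range is limited). The gripper opens to 91 mm and grips with 3 to 60 N. Pads are 32 mm wide; open, the fingers measure 118 mm over their backs; the gripper's body (76 mm by 178 mm) begins 60 mm behind the grasp point.
Start: joints at [-1.288, 0.379, 1.734, -0, 1.028, -0.033], TCP at [0.217, -0.665, 0.193] pointing down, gripper open.
Joint ranges: [-2.77, 2.77], [-0.74, 2.19], [0, 2.66], [-1.06, 4.2], [0.31, 2.87], [-3.08, 3.08]. Speed limits (rad/s): [1.89, 1.89, 2.39, 3.14, 3.14, 3.14].

## Interface

Orientations are given as [roll, pitch, yaw] about the fixed x, y, z axes, in that order (R = Rz(yaw) Ry(pitch) Rx(roll)).
In Python, from plant import * gives the robot as it stands.
- The arm moves only by the tool step_arm, never from a script. Its argument "series" is a list of rows, each an object with "fingers": the closure, from 0 (fully open) to 1 (shut); "travel": the shift along the world's x, y, z in cm, a list of three; "twist": the turn, a rotation vector about the world's x, y, z in degrees, a list of three. In form: [{"fingers": fingers, "travel": [dx, dy, dz], "twist": [ax, ay, az]}, ...]. A call has 1 to 12 rows; each row is the pose to reach, as a shift and turn from the pose commanded when the call began; what a row does not reach only later rows make up. A row lasts 1/8 s, in which the tool goes at most 62.5 mm and 10.7 degrees, less where a joint would pass 70% of its speed; a pose out of reach is approached as far as the arm can. A call with a gripper value outside its range is refused whole. The fingers move at their own pace and stop on an object; "newtons" is the grip in N (left out, the last holds). Time passes only in rows, so rows that repeat a pose let the fingers close. It gives the time, the measured TCP pose, the force, the opening and the grip force at its end, in the units of the state.
- observe(): the state, without advancing time (a new reading comes with each control period).
- grab_frame(name): name is "side" or "top" or "wrist"; returns (picture, depth): 400x640x3 uint8, red, green, blue; 400x640 float32, m along the optical axis (not along the pixel's ray), 0 where there is no reading.
- camera_params(name): a dict with "K" (3x3 intrinsics, pixels), "T" (4x4, takes a point from camera to world coordinates). Camera axes: x right, y down, z forward; pixel columns grow to the right and rows downward; lengths in m; the calibration is good to about 2 mm. A picture is of the moment at which its call begins: read the wrist's pose just before it. camera_params takes no time and is no camera call; for the wrist camera it gives the pose at the moment of the call.
- job_done(): hands the job in; it is judged then, once.
Trained networks look in the newest picture that a camera, given by its name, has taken for a name from the list of things; names that differ only in an ending like _2 or _b are one class to them, and where a whole thing is asked for, a point or a joint stands for the part that bears it (a point fixed in the world has none). Each returns a list of dicts, best first, with "confidence" (0 to 1); they miss things now and then, are a little off and sometimes report something else, mostly with a low value. They report only what shows in the picture. A call takes as long as a camera call.
- masks_of(camera, query): "pixels" (400x640 bool, what is visible of it) and "extent" ([left, top, right, bottom] in pixels, round what is visible of it).
The state is a dict: "t": time; "q": joint angles; "qd": joint speeds; "joint_torque": joint torques, N m; "tcp_pos": TCP position; "eef_rot": TCP orientation; "wrist_force": force on the tool from outside, world axes, zero at the start; "torque": the same for the moment, N m; "width": finger opening in m; "grasp_force": force on a finger pad.
Only numpy, scipy, OpenCV 4.12 (cv2) and the standard library are available. Lean on these libraries where they do the work, as an engineer would, in place of code of your own. Each camera call takes 0.05 s, during which the arm holds its last target. There are 200 camera calls.

## Task

Open the grey lead-lined storage box so that the cups inside can be checked: push the red tab of its keeper round to the left, as far as it will go, so that the keeper's bar no longer lies over the lid. Then press the black paddle of the lever down to its stop, which raises the heavy yellow lid, and finish while still holding it down, with the lid fully raised and still. Press smoothly, do not touch the lid itself or let it drop, and leave the glassware, cup and dish round the box where they stand.

Things in the scene. Friction and masses are not known exactly. Their poses are not given: they have to be found in the camera images.
- safe: The storage box, fixed to the bench: grey steel box 160 (x) x 170 (y) x 110 mm high on a dark base plate (173 x 225 mm), covered by the yellow lid. Origin on the bench under the centre of the box; x points to its back, -x is its front (towards the robot), y to its left, z up. It may be turned up to 0.28 rad about z.
- lid (a joint): Heavy yellow lid (166 x 176 x 18 mm, 1.4 to 2.3 kg), hinged along the back edge of the box. Angle in rad: 0 shut, grows as its front edge rises; about 0.82 when the lever is at its stop. It falls shut by its own weight when the lever is released. A steel ear on its right side rests over the lever's short end. Shut, its top is 130 mm above the bench.
- lever (a joint): Steel lever along the right (-y) side of the box, 103 mm from its centre line. Angle in rad: about 0.01 at rest, long end up; grows as the long end is pressed down; stop at 0.62. It takes 11 to 19 N down on the paddle to raise the lid, and the lid's weight pushes it back up when it is let go. Its short end (58 mm, under the lid's ear) rises as the long end (180 mm, towards the robot) goes down.
- lever_pivot (a point): Centre of the lever's pivot, 122 mm above the bench; the pivot axis is the y axis of the box.
- lever_paddle (a point): Centre of the top face of the black paddle on the lever's long end (52 mm along the lever, 44 mm wide, 10 mm thick). It moves with the lever on an arc about the pivot: at rest 183 mm above the bench, its face sloping down 0.3 rad towards the box; at the stop 75 mm above the bench and sloping 0.32 rad the other way. Nothing stands below it.
- keeper (a joint): Steel keeper, a flat swivel bar on an upright pivot at the left half of the box's front. Angle in rad: 0 with its bar straight back over the lid's front edge (the lid is then locked), starts at 0 to 0.35, grows as the red tab is pushed to the left (seen from above clockwise), up to a stop at 1.6; the bar is clear of the lid from about 1.15. It stays where it is left; turning it takes about 2 N at the tab.
- keeper_pivot (a point): Point on the upright axis of the keeper's pivot, 133 mm above the bench, at the underside of the bar.
- keeper_tab (a point): Centre of the red upright tab of the keeper, a round post 16 mm in diameter that reaches from 137 to 167 mm above the bench, 32 mm from the pivot axis. At angle 0 it lies in front of the pivot (-x of the box), at 1.57 to its left (+y). The bar under it is 13 mm wide, its top 139 mm above the bench.
- erlenmeyer_0: Bystander, loose: conical glass flask 66 mm wide, 116 mm high, to the right of the box. Origin at the centre of its underside.
- erlenmeyer_3: Bystander, loose: smaller conical glass flask 58 mm wide, 101 mm high, to the right of the box. Origin at the centre of its underside.
- sample_jar_0: Bystander, loose: white sample cup with red lid, 56 mm wide, 60 mm high, at the left front of the box. Origin at the centre of its underside.
- small_beaker_0: Bystander, loose: small glass beaker 48 mm wide, 53 mm high, farther to the right. Origin at the centre of its underside.
- petri_1: Bystander, loose: brown petri dish 93 mm wide, 14 mm high, farther to the left. Origin at the centre of its underside.

How it is judged:
By the outcome, as a careful person would: the job done as asked, in the order asked, and still so for the second after the job is handed in, while the arm keeps its last pose, push and grip.
It also fails if it takes over 45 s, if anything falls off the work surface, if the arm or the gripper's body presses on something with over 40 N, if the wrist force passes 120 N, or if a joint passes its speed limit or range.

## Working session

There is one attempt and no reset: what is moved stays moved. The work goes in short steps, Python scripts to look and compute and a tool call to move; the robot and the scene stay as the last step left them, time stands still between calls to the robot, and variables do not carry over. Pictures are saved under pics/ and viewed, at most 10 in all, crops included, and the job is handed in when it is done.

Besides the shell and the picture viewer there is one more tool, called after "Request:" in YAML: its name, and indented under it one key for each argument. step_arm: Moves the arm, as the interface text tells. Its arguments: {"type":"object","properties":{"series":{"type":"array"},"newtons":{"type":"number"}},"required":["series"]}

```bash
mkdir -p pics; cat > h.py <<'E'
from plant import *
import numpy as np, cv2
def pts(cam,mask,depth):
    p=camera_params(cam);K=np.array(p["K"]);T=np.array(p["T"])
    v,u=np.nonzero(mask&(depth>0));z=depth[v,u]
    c=np.stack([(u-K[0,2])*z/K[0,0],(v-K[1,2])*z/K[1,1],z,np.ones_like(z)])
    return (T@c)[:3].T
E
python3 - <<'E'
from h import *
s=observe();print(s)
for cam in("top","side"):
    im,d=grab_frame(cam);cv2.imwrite(f"pics/{cam}0.png",im[:,:,::-1]);np.save(f"{cam}0.npy",d)
    print(cam,camera_params(cam)["T"])
    for q in["lid","lever_paddle","keeper_tab","keeper","lever","erlenmeyer_0","sample_jar_0","small_beaker_0","petri_1"]:
        for r in masks_of(cam,q)[:2]:
            m=r["pixels"];P=pts(cam,m,d)
            print(q,round(r["confidence"],2),r["extent"],len(P),np.median(P,0).round(3) if len(P) else"", P.min(0).round(3) if len(P) else"",P.max(0).round(3) if len(P) else"")
E
```

```text
{'t': 0.0, 'q': array([-1.28829148e+00,  3.79420823e-01,  1.73477296e+00,  1.81229716e-05,
        1.02847552e+00, -3.32853178e-02]), 'qd': array([-5.60180008e-04,  1.58819977e-03,  1.64144228e-04, -3.29056218e-04,
       -6.96390427e-05,  1.21545265e-03]), 'joint_torque': array([ 2.02471419e-03, -7.63724256e+01, -4.34368229e+01,  6.51744660e-02,
        4.23191884e-02, -9.01308340e-05]), 'tcp_pos': array([ 0.21729155, -0.66498879,  0.19228356]), 'eef_rot': array([-3.14051712e+00, -5.13338441e-05,  3.15780778e-01]), 'wrist_force': array([-0.12740779, -0.11045398,  0.12025075]), 'torque': array([-0.01269226,  0.01838722, -0.01791851]), 'grasp_force': 0.0, 'width': 0.0911434921671237}
top [[ 0.0219159  -0.99455674  0.10186554  0.46863378]
 [-0.99971342 -0.02081923  0.01181673  0.12104219]
 [-0.00963164 -0.10209532 -0.99472799  1.24283979]
 [ 0.          0.          0.          1.        ]]
lid 0.77 [246.8, 139.4, 323.2, 204.5] 3489 [0.652 0.235 0.13 ] [ 0.552  0.114 -0.006] [0.782 0.365 0.144]
lever_paddle 0.75 [291.4, 164.6, 316.3, 242.5] 575 [0.49  0.157 0.167] [ 0.433  0.125 -0.002]
[... 1584 characters left out ...]
5] [0.611 0.201 0.191]
erlenmeyer_0 0.77 [351.5, 195.4, 368.5, 230.8] 335 [0.447 0.053 0.041] [ 0.418 -0.103  0.001] [0.471 0.073 0.1  ]
erlenmeyer_0 0.61 [321.2, 189.8, 337.8, 230.3] 175 [0.544 0.053 0.064] [ 0.522 -0.223  0.001] [0.569 0.295 0.143]
sample_jar_0 0.82 [312.3, 257.3, 333.7, 286.8] 463 [0.565 0.42  0.047] [ 0.538  0.376 -0.   ] [0.592 0.434 0.062]
small_beaker_0 0.61 [360.9, 181.3, 370.5, 199.4] 73 [ 0.406 -0.198  0.028] [ 0.392 -0.239  0.008] [ 0.429 -0.184  0.056]
petri_1 0.62 [355.9, 286.5, 385.2, 304.2] 447 [0.444 0.489 0.006] [0.403 0.442 0.001] [0.484 0.528 0.01 ]
petri_1 0.51 [321.9, 190.2, 338.1, 227.1] 194 [0.544 0.053 0.066] [ 0.522 -0.143 -0.001] [0.568 0.295 0.143]
```

View pics/top0.png

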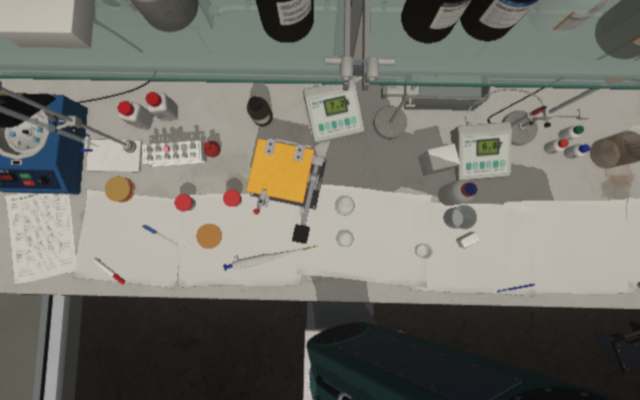

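View pics/side0.png

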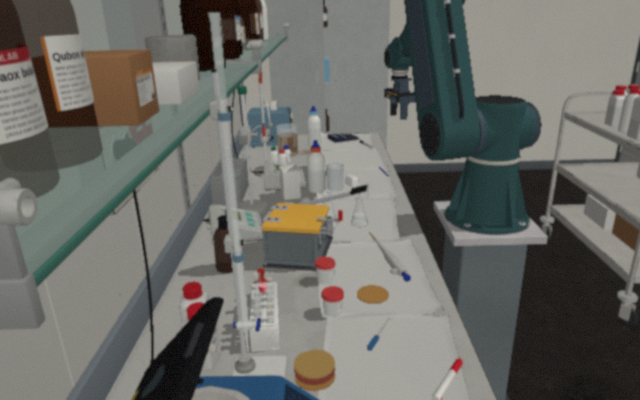

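The top view shows the yellow lid around (280,170), the red tab at (256,211), the black paddle at (301,233) and the sample cup at (232,198), close to the keeper. Next I fit the box pose.

```bash
python3 - <<'E'
from h import *
for cam in("top","side"):
    d=np.load(f"{cam}0.npy");im=cv2.imread(f"pics/{cam}0.png").astype(int)
    b,g,r=im[...,0],im[...,1],im[...,2]
    full=np.ones(d.shape,bool)
    p=camera_params(cam);K=np.array(p["K"]);T=np.array(p["T"])
    v,u=np.mgrid[:400,:640];c=np.stack([(u-K[0,2])*d/K[0,0],(v-K[1,2])*d/K[1,1],d,np.ones_like(d)],-1)
    W=(c@T.T)[...,:3]
    box=(W[...,0]>.4)&(W[...,0]<.8)&(W[...,1]>.08)&(W[...,1]<.42)&(d>0)
    lid=box&(r>150)&(g>90)&(b<90)&(abs(W[...,2]-.130)<.008)
    P=W[lid];rc=cv2.minAreaRect((P[:,:2]*1000).astype(np.float32));print(cam,"lid",lid.sum(),rc,np.median(P[:,2]))
    tab=box&(r>100)&(g<70)&(b<70)&(W[...,2]>.125);P=W[tab]
    print("tab",tab.sum());print(P.round(3).tolist()[:40])
    pad=box&(im.max(-1)<60)&(W[...,2]>.165)&(W[...,0]<.52);P=W[pad]
    if len(P)>10: print("pad",len(P),P.mean(0),cv2.minAreaRect((P[:,:2]*1000).astype(np.float32)),np.percentile(P[:,2],[2,98]))
    k=box&(W[...,2]>.133)&(W[...,2]<.15)&(W[...,1]>.25)&~tab
    P=W[k];print("bar",P.round(3)[::2].tolist()[:50])
    j=box&(W[...,2]>.05)&(W[...,2]<.066)&(W[...,1]>.34);P=W[j];print("jar",len(P),P.min(0),P.max(0)) if len(P) else 0
    x0,y0,x1,y1=(200,120,380,260) if cam=="top" else (240,160,400,310)
    cv2.imwrite(f"pics/{cam}c.png",cv2.resize(im[y0:y1,x0:x1].astype(np.uint8),None,fx=4,fy=4,interpolation=cv2.INTER_CUBIC))
E
```

```text
top lid 2830 ((648.5364379882812, 239.8926239013672), (175.78123474121094, 166.2970428466797), 79.6766586303711) 0.13017107485826496
tab 16
[[0.527, 0.301, 0.167], [0.528, 0.3, 0.156], [0.524, 0.307, 0.164], [0.524, 0.304, 0.167], [0.524, 0.301, 0.164], [0.524, 0.298, 0.166], [0.525, 0.296, 0.159], [0.521, 0.306, 0.167], [0.521, 0.304, 0.164], [0.521, 0.3, 0.168], [0.521, 0.297, 0.169], [0.521, 0.296, 0.162], [0.518, 0.304, 0.164], [0.518, 0.3, 0.167], [0.518, 0.297, 0.168], [0.516, 0.301, 0.163]]
pad 211 [0.46002689 0.17024136 0.1833547 ] ((460.5789794921875, 170.34402465820312), (37.64401626586914, 44.75103759765625), 79.51034545898438) [0.17512912 0.19063824]
bar [[0.741, 0.266, 0.134], [0.737, 0.308, 0.134], [0.737, 0.281, 0.136], [0.738, 0.26, 0.134], [0.734, 0.302, 0.133], [0.735, 0.266, 0.134], [0.735, 0.26, 0.135], [0.732, 0.275, 0.134], [0.732, 0.257, 0.133], [0.729, 0.281, 0.133], [0.728, 0.274, 0.136], [0.729, 0.269, 0.134], [0.725, 0.296, 0.133], [0.725, 0.274, 0.135], [0.725, 0.268, 0.138], [0.726, 0.263, 0.134], [0.722, 0.274, 0.135], [0.718, 0.307, 0.135], [0.719, 0.28
[... 2227 characters left out ...]
, 0.134], [0.585, 0.287, 0.134], [0.579, 0.292, 0.136], [0.574, 0.299, 0.139], [0.568, 0.296, 0.137], [0.562, 0.296, 0.137], [0.557, 0.303, 0.14], [0.551, 0.308, 0.142], [0.545, 0.303, 0.14], [0.539, 0.301, 0.139], [0.534, 0.301, 0.139], [0.528, 0.299, 0.137], [0.733, 0.284, 0.133], [0.703, 0.289, 0.135], [0.571, 0.295, 0.134], [0.565, 0.299, 0.135], [0.559, 0.298, 0.135], [0.554, 0.302, 0.137], [0.548, 0.303, 0.137], [0.542, 0.304, 0.137], [0.537, 0.307, 0.138], [0.531, 0.31, 0.139], [0.526, 0.31, 0.14], [0.52, 0.314, 0.141], [0.514, 0.309, 0.139], [0.7, 0.294, 0.134], [0.554, 0.305, 0.135], [0.548, 0.306, 0.135]]
jar 156 [0.53770288 0.34059091 0.05018219] [0.60407286 0.41969058 0.06469861]
```

View pics/topc.png

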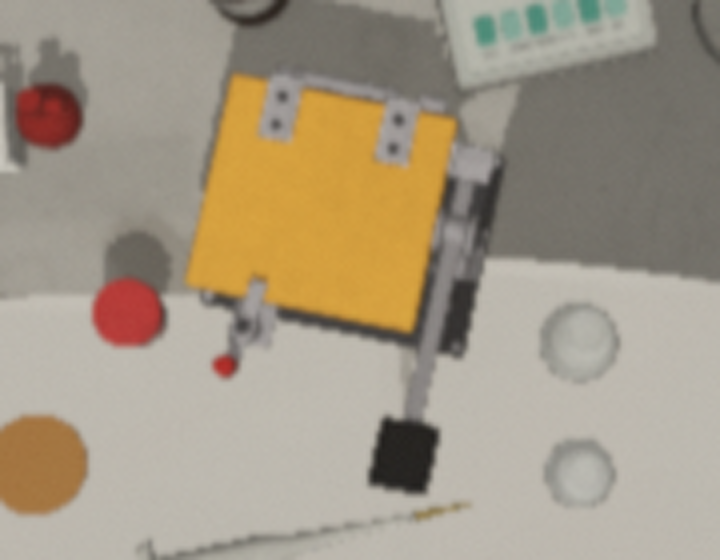

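Request:
step_arm:
  series:
    - {"fingers": 1, "travel": [3, 4, 6], "twist": [0, 0, 8]}
    - {"fingers": 1, "travel": [6, 8, 10], "twist": [0, 0, 8]}
    - {"fingers": 1, "travel": [10, 12, 12], "twist": [0, 0, 8]}
    - {"fingers": 1, "travel": [14, 16, 12], "twist": [0, 0, 8]}
    - {"fingers": 1, "travel": [18, 20, 12], "twist": [0, 0, 8]}
    - {"fingers": 1, "travel": [22, 24, 12], "twist": [0, 0, 8]}
    - {"fingers": 1, "travel": [25, 28, 12], "twist": [0, 0, 8]}
    - {"fingers": 1, "travel": [28, 32, 12], "twist": [0, 0, 8]}
    - {"fingers": 1, "travel": [28, 37, 12], "twist": [0, 0, 8]}
    - {"fingers": 1, "travel": [28, 42, 12], "twist": [0, 0, 8]}
    - {"fingers": 1, "travel": [28, 48, 12], "twist": [0, 0, 8]}
    - {"fingers": 1, "travel": [28, 54, 12], "twist": [0, 0, 8]}

```text
t: 2.5
tcp_pos: [0.4971, -0.1237, 0.3131]
eef_rot: [3.141, -0.0, 0.455]
wrist_force: [0.6, -0.4, -0.7]
width: 0.0004
grasp_force: 0.0
```

Request:
step_arm:
  series:
    - {"fingers": 1, "travel": [0, 5, 0], "twist": [0, 0, 0]}
    - {"fingers": 1, "travel": [0, 11, 0], "twist": [0, 0, 0]}
    - {"fingers": 1, "travel": [0, 17, 0], "twist": [0, 0, 0]}
    - {"fingers": 1, "travel": [0, 23, 0], "twist": [0, 0, 0]}
    - {"fingers": 1, "travel": [0, 29, 0], "twist": [0, 0, 0]}
    - {"fingers": 1, "travel": [-0.5, 34, 0], "twist": [0, 0, 0]}
    - {"fingers": 1, "travel": [-1, 38, 0], "twist": [0, 0, 0]}
    - {"fingers": 1, "travel": [-1, 40.5, -2], "twist": [0, 0, 0]}
    - {"fingers": 1, "travel": [-1, 40.5, -4], "twist": [0, 0, 0]}
    - {"fingers": 1, "travel": [-1, 40.5, -5], "twist": [0, 0, 0]}
    - {"fingers": 1, "travel": [-1, 40.5, -5], "twist": [0, 0, 0]}

```text
t: 3.88
tcp_pos: [0.4872, 0.2786, 0.2623]
eef_rot: [3.142, 0.001, 0.454]
wrist_force: [-0.0, 0.5, -0.3]
width: 0.0007
grasp_force: 0.0
```

```bash
python3 - <<'E'
from h import *
s=observe();print(s["t"],s["tcp_pos"],s["eef_rot"],s["q"])
im,d=grab_frame("wrist");cv2.imwrite("pics/w1.png",im[:,:,::-1])
for q in["keeper_tab","keeper"]:
    for r in masks_of("wrist",q)[:1]: print(q,r["confidence"],r["extent"])
im=im.astype(int);red=(im[...,0]>100)&(im[...,1]<70)&(im[...,2]<70)
P=pts("wrist",red,d);P=P[(P[:,2]>.135)&(P[:,2]<.175)]
print(len(P),P.min(0),P.max(0),P[P[:,2]>.163].mean(0))
p=camera_params("wrist");K=np.array(p["K"]);T=np.linalg.inv(np.array(p["T"]))
for w in[(.521,.302,.167),(.55,.289,.139)]:
    c=K@(T@np.array([*w,1]))[:3];print(w,c[:2]/c[2])
E
```

```text
3.875 [0.4872237  0.27863909 0.26230681] [3.14151903e+00 1.26346101e-03 4.54494191e-01] [ 4.77992959e-01  8.04904933e-02  1.96925708e+00 -4.94480889e-05
  1.09310992e+00  1.59431781e+00]
keeper_tab 0.91 [306.4, 92.9, 362.8, 159.0]
keeper 0.9 [305.8, 94.4, 363.6, 158.6]
212 [0.51337869 0.29824011 0.13998057] [0.52815971 0.31202866 0.16897392] [0.52109677 0.30529221 0.16679546]
(0.521, 0.302, 0.167) [317.13518509 151.23244718]
(0.55, 0.289, 0.139) [341.19933637 127.86048072]
```

View pics/w1.png

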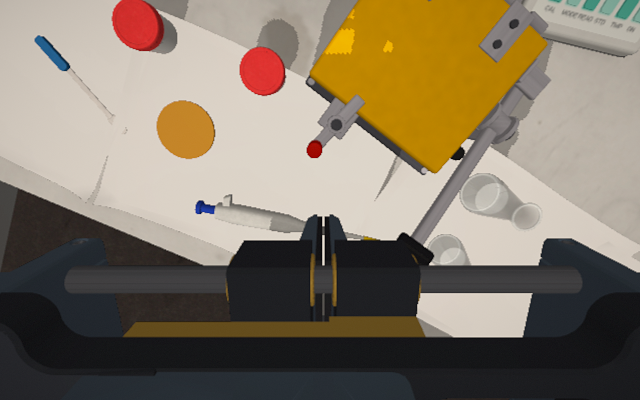

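Wrist view: the red tab is at (314,149), the keeper hub at (337,124), and the approach side to the tab's front right is free. Next I lower beside the tab.

Request:
step_arm:
  series:
    - {"fingers": 1, "travel": [0.3, 1.6, -3], "twist": [0, 0, 0]}
    - {"fingers": 1, "travel": [0.3, 1.6, -6], "twist": [0, 0, 0]}
    - {"fingers": 1, "travel": [0.3, 1.6, -9], "twist": [0, 0, 0]}
    - {"fingers": 1, "travel": [0.3, 1.6, -10.2], "twist": [0, 0, 0]}
    - {"fingers": 1, "travel": [0.3, 1.6, -10.2], "twist": [0, 0, 0]}
    - {"fingers": 1, "travel": [0.3, 1.6, -10.2], "twist": [0, 0, 0]}

```text
t: 4.78
tcp_pos: [0.4911, 0.2959, 0.1622]
eef_rot: [-3.142, -0.002, 0.455]
wrist_force: [0.7, 0.5, 0.5]
width: 0.0006
grasp_force: 0.0
```

Request:
step_arm:
  series:
    - {"fingers": 1, "travel": [0.4, 0.2, -0.2], "twist": [0, 0, 0]}
    - {"fingers": 1, "travel": [0.7, 0.3, -0.2], "twist": [0, 0, 0]}
    - {"fingers": 1, "travel": [0.9, 0.7, -0.2], "twist": [0, 0, 0]}
    - {"fingers": 1, "travel": [1.2, 1.1, -0.2], "twist": [0, 0, 0]}
    - {"fingers": 1, "travel": [1.5, 1.5, -0.2], "twist": [0, 0, 0]}
    - {"fingers": 1, "travel": [1.9, 1.8, -0.2], "twist": [0, 0, 0]}
    - {"fingers": 1, "travel": [2.3, 2.0, -0.2], "twist": [0, 0, 0]}
    - {"fingers": 1, "travel": [2.7, 2.2, -0.2], "twist": [0, 0, 0]}
    - {"fingers": 1, "travel": [3.1, 2.3, -0.2], "twist": [0, 0, 0]}
    - {"fingers": 1, "travel": [3.5, 2.3, -0.2], "twist": [0, 0, 0]}
    - {"fingers": 1, "travel": [3.5, 2.3, -0.2], "twist": [0, 0, 0]}

```text
t: 6.15
tcp_pos: [0.5256, 0.3185, 0.1589]
eef_rot: [-3.142, 0.0, 0.455]
wrist_force: [-0.9, -0.6, -0.5]
width: 0.0005
grasp_force: 0.0
```

```bash
cat > look.py <<'E'
from h import *
import sys
s=observe();print(s["t"],s["tcp_pos"],s["wrist_force"])
im,d=grab_frame("wrist");cv2.imwrite(sys.argv[1],im[:,:,::-1])
im=im.astype(int);red=(im[...,0]>100)&(im[...,1]<70)&(im[...,2]<70)
P=pts("wrist",red,d);P=P[(P[:,2]>.135)&(P[:,2]<.175)]
print(len(P));
if len(P): print(P.min(0),P.max(0),P[P[:,2]>.163].mean(0))
E
python3 look.py pics/w2.png
```

```text
6.15 [0.52564752 0.3185402  0.15890756] [-0.85822541 -0.61608442 -0.52324236]
21
[0.52448259 0.29903009 0.13779131] [0.52730811 0.30382658 0.1569318 ] [nan nan nan]look.py:8: RuntimeWarning: Mean of empty slice.
  if len(P): print(P.min(0),P.max(0),P[P[:,2]>.163].mean(0))
  ret = um.true_divide(
```

View pics/w2.png

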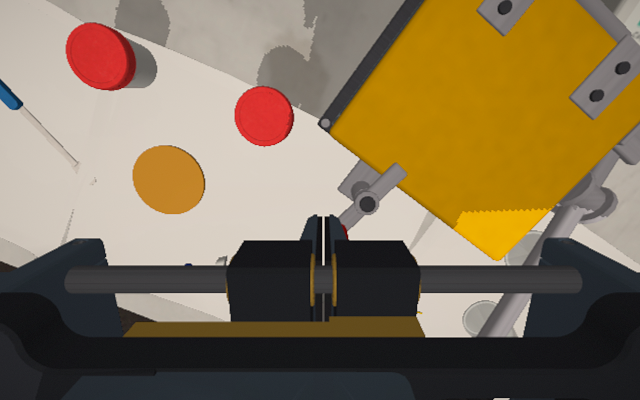

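The finger slipped past the tab: it is still visible at (343,232), right of the fingers, and the bar has hardly turned. I'll raise, turn the tool 90° so the wide finger face pushes, and locate the tab again.

Request:
step_arm:
  series:
    - {"fingers": 1, "travel": [0, 0, 4], "twist": [0, 0, 0]}
    - {"fingers": 1, "travel": [-2, -1, 8], "twist": [0, 0, 10]}
    - {"fingers": 1, "travel": [-4, -4, 10], "twist": [0, 0, 20]}
    - {"fingers": 1, "travel": [-4, -4, 10], "twist": [0, 0, 30]}
    - {"fingers": 1, "travel": [-4, -4, 10], "twist": [0, 0, 40]}
    - {"fingers": 1, "travel": [-4, -4, 10], "twist": [0, 0, 50]}
    - {"fingers": 1, "travel": [-4, -4, 10], "twist": [0, 0, 60]}
    - {"fingers": 1, "travel": [-4, -4, 10], "twist": [0, 0, 70]}
    - {"fingers": 1, "travel": [-4, -4, 10], "twist": [0, 0, 80]}
    - {"fingers": 1, "travel": [-4, -4, 10], "twist": [0, 0, 90]}
    - {"fingers": 1, "travel": [-4, -4, 10], "twist": [0, 0, 90]}
    - {"fingers": 1, "travel": [-4, -4, 10], "twist": [0, 0, 90]}

```text
t: 7.7
tcp_pos: [0.4853, 0.2786, 0.259]
eef_rot: [3.142, 0.0, 2.022]
wrist_force: [0.2, -0.2, -0.7]
width: 0.0006
grasp_force: 0.0
```

```bash
cat >> look.py <<'E'
print(s["eef_rot"])
im,d=grab_frame("top");im=im.astype(int);red=(im[...,0]>100)&(im[...,1]<70)&(im[...,2]<70)
P=pts("top",red,d);P=P[(P[:,2]>.135)&(P[:,2]<.175)&(P[:,1]>.25)&(P[:,1]<.36)&(P[:,0]>.49)&(P[:,0]<.6)];print("top",len(P),P.mean(0) if len(P) else "")
E
python3 look.py pics/w3.png
```

```text
7.7 [0.48532733 0.27856762 0.25895152] [ 0.16249894 -0.18196137 -0.67997471]
250
[0.51087108 0.29425033 0.13638115] [0.53259647 0.3124355  0.16712405] [0.51857781 0.30504059 0.16528585]
[3.14158198e+00 9.10566730e-06 2.02224312e+00]
top 0
```

View pics/w3.png

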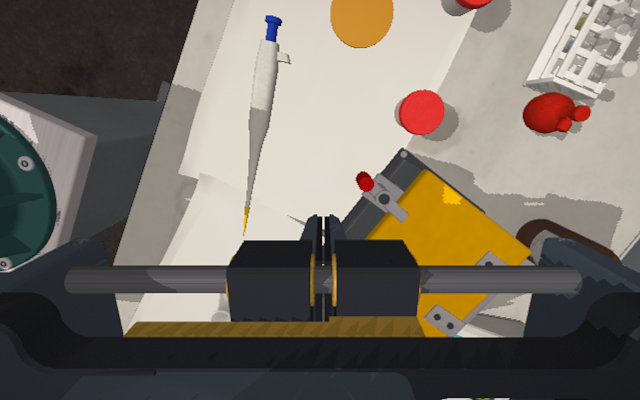

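Request:
step_arm:
  series:
    - {"fingers": 1, "travel": [0.8, 1.3, -3], "twist": [0, 0, 0]}
    - {"fingers": 1, "travel": [0.8, 1.3, -6], "twist": [0, 0, 0]}
    - {"fingers": 1, "travel": [0.8, 1.3, -9], "twist": [0, 0, 0]}
    - {"fingers": 1, "travel": [0.8, 1.3, -10.2], "twist": [0, 0, 0]}
    - {"fingers": 1, "travel": [0.8, 1.3, -10.2], "twist": [0, 0, 0]}
    - {"fingers": 1, "travel": [1.1, 1.45, -10.2], "twist": [0, 0, 0]}
    - {"fingers": 1, "travel": [1.4, 1.6, -10.2], "twist": [0, 0, 0]}
    - {"fingers": 1, "travel": [1.7, 1.75, -10.2], "twist": [0, 0, 0]}
    - {"fingers": 1, "travel": [1.8, 1.8, -10.2], "twist": [0, 0, 0]}
    - {"fingers": 1, "travel": [1.8, 1.8, -10.2], "twist": [0, 0, 0]}

```text
t: 9.05
tcp_pos: [0.5034, 0.2966, 0.157]
eef_rot: [-3.142, -0.0, 2.026]
wrist_force: [-0.5, 0.2, 0.4]
width: 0.0005
grasp_force: 0.0
```

```bash
python3 look.py pics/w4.png
```

```text
9.05 [0.50342367 0.29661328 0.156953  ] [-0.49419673  0.20083642  0.42396939]
494
[0.51113882 0.29396844 0.13696606] [0.53496098 0.31275854 0.16706967] [0.51921421 0.30700995 0.16527194]
[-3.14155897e+00 -1.43523874e-06  2.02623081e+00]
top 0
```

View pics/w4.png

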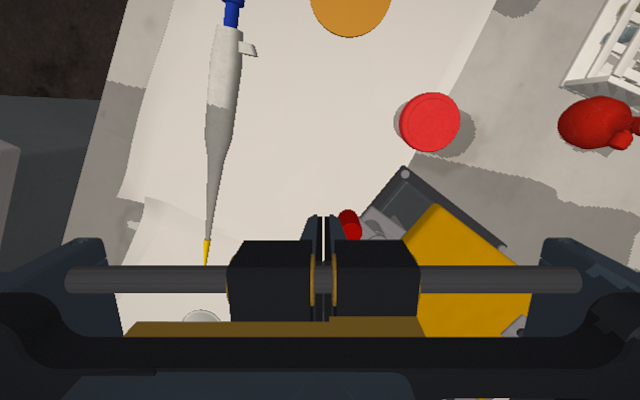

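Request:
step_arm:
  series:
    - {"fingers": 1, "travel": [0.2, 0.1, 0], "twist": [0, 0, 0]}
    - {"fingers": 1, "travel": [0.4, 0.2, 0], "twist": [0, 0, 0]}
    - {"fingers": 1, "travel": [0.5, 0.25, 0], "twist": [0, 0, 0]}

```text
t: 9.52
tcp_pos: [0.5085, 0.2992, 0.1569]
eef_rot: [-3.142, -0.0, 2.026]
wrist_force: [0.7, -0.3, 0.4]
width: 0.0005
grasp_force: 0.0
```

```bash
python3 look.py pics/w5.png
```

```text
9.525 [0.50854859 0.29917328 0.15691411] [ 0.70662577 -0.34440466  0.37991228]
297
[0.51235545 0.29451677 0.13673162] [0.53448207 0.3128009  0.16693973] [0.52144041 0.30867615 0.16535558]
[-3.14157721e+00 -2.09261278e-05  2.02619099e+00]
top 0
```

Request:
step_arm:
  series:
    - {"fingers": 1, "travel": [0.2, 0.1, 0], "twist": [0, 0, 0]}
    - {"fingers": 1, "travel": [0.4, 0.2, 0], "twist": [0, 0, 0]}
    - {"fingers": 1, "travel": [0.5, 0.25, 0], "twist": [0, 0, 0]}
    - {"fingers": 1, "travel": [0.5, 0.25, 0], "twist": [0, 0, 0]}

```text
t: 10.12
tcp_pos: [0.5135, 0.3016, 0.1569]
eef_rot: [-3.142, 0.0, 2.026]
wrist_force: [-0.7, 0.3, -0.1]
width: 0.0007
grasp_force: 0.0
```

```bash
python3 look.py pics/w6.png; python3 -c "
import cv2;im=cv2.imread('pics/w6.png')[150:300,240:460];cv2.imwrite('pics/w6c.png',cv2.resize(im,None,fx=3.5,fy=3.5))"
```

```text
10.125 [0.5134562  0.30162772 0.15690763] [-0.71202831  0.31655502 -0.10138894]
101
[0.51145524 0.30403519 0.1372838 ] [0.52958124 0.31279424 0.16580173] [0.52397657 0.31036456 0.16453546]
[-3.14156835e+00  2.62749247e-07  2.02623040e+00]
top 0
```

View pics/w6c.png

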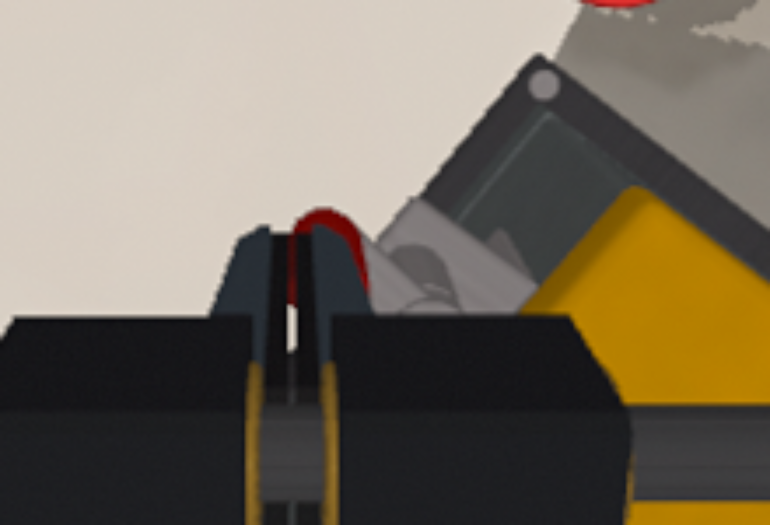

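The crop shows the tab (red arc at about (330,250)) beyond the finger. I'll check its position with the side camera, using numbers only.

```bash
cat > sd.py <<'E'
from h import *
s=observe();print(s["t"],s["tcp_pos"],s["wrist_force"])
im,d=grab_frame("side");cv2.imwrite(f"pics/s{s['t']:.2f}.png",im[:,:,::-1])
im=im.astype(int)
red=(im[...,0]>100)&(im[...,1]<70)&(im[...,2]<70)
p=camera_params("side");K=np.array(p["K"]);T=np.array(p["T"])
P=pts("side",red,d);m=(P[:,2]>.14)&(P[:,2]<.175)&(P[:,0]>.49)&(P[:,0]<.6)&(P[:,1]>.26)&(P[:,1]<.37)
print("tab",m.sum(),P[m].min(0),P[m].max(0),np.median(P[m],0))
Q=pts("side",np.ones(d.shape,bool),d);m=(Q[:,2]>.142)&(Q[:,2]<.2)&(abs(Q[:,0]-s["tcp_pos"][0])<.04)&(abs(Q[:,1]-s["tcp_pos"][1])<.05)
for z in np.arange(.144,.2,.004):
    R=Q[m&(abs(Q[:,2]-z)<.002)]
    if len(R):print(round(z,3),R[:,0].min().round(4),R[:,0].max().round(4),R[:,1].min().round(4),R[:,1].max().round(4))
E
python3 sd.py
```

```text
10.225 [0.5133431  0.30157618 0.15690271] [ 0.26704383 -0.26431468 -0.68069988]
tab 27 [0.51672514 0.30743477 0.14209697] [0.52543254 0.31825523 0.16706887] [0.51980833 0.31365057 0.15550687]
0.144 0.5141 0.5479 0.2972 0.3188
0.148 0.514 0.5253 0.306 0.3136
0.152 0.5142 0.5255 0.3079 0.3164
0.156 0.5141 0.5253 0.3074 0.3183
0.16 0.514 0.5253 0.3104 0.3169
0.164 0.5138 0.5252 0.2959 0.3149
0.168 0.5165 0.5252 0.3013 0.3122
0.176 0.5056 0.5165 0.3077 0.3152
0.18 0.5 0.5272 0.2926 0.3207
0.184 0.4998 0.5272 0.2933 0.3233
0.188 0.5055 0.5272 0.2933 0.3214
0.192 0.4999 0.5299 0.294 0.3239
0.196 0.497 0.5299 0.2877 0.3243
0.2 0.4969 0.5194 0.3111 0.3237
```

The tab has not moved, and the side depth shows the fingertips only reaching down to about z 0.174, so they are passing over it. I'll back off and go lower.

Request:
step_arm:
  series:
    - {"fingers": 1, "travel": [0, 0, 1], "twist": [0, 0, 0]}
    - {"fingers": 1, "travel": [-1.2, -0.6, 1], "twist": [0, 0, 0]}
    - {"fingers": 1, "travel": [-2.5, -1.2, 0.5], "twist": [0, 0, 0]}
    - {"fingers": 1, "travel": [-2.5, -1.2, -1], "twist": [0, 0, 0]}
    - {"fingers": 1, "travel": [-2.5, -1.2, -2.2], "twist": [0, 0, 0]}
    - {"fingers": 1, "travel": [-2.5, -1.2, -2.2], "twist": [0, 0, 0]}
    - {"fingers": 1, "travel": [-2.5, -1.2, -2.2], "twist": [0, 0, 0]}

```text
t: 11.15
tcp_pos: [0.4886, 0.2897, 0.1348]
eef_rot: [-3.141, 0.0, 2.026]
wrist_force: [0.0, -0.2, 0.7]
width: 0.0005
grasp_force: 0.0
```

```bash
sed -i 's/.142)&(Q/.12)\&(Q/; s/arange(.144/arange(.12/' sd.py; python3 sd.py
```

```text
11.15 [0.48862325 0.28970921 0.1348155 ] [ 0.01614498 -0.15012603  0.7418373 ]
tab 27 [0.51675038 0.30768778 0.14249533] [0.52552531 0.31870737 0.16700826] [0.51981388 0.31276962 0.15493642]
0.132 0.5227 0.5227 0.3085 0.3085
0.136 0.5199 0.5283 0.3058 0.3118
0.14 0.5141 0.5281 0.3008 0.3147
0.144 0.5141 0.5255 0.3093 0.3173
0.148 0.5142 0.5256 0.3099 0.3158
0.152 0.4906 0.5225 0.2936 0.3137
0.156 0.477 0.5256 0.2856 0.3199
0.16 0.4768 0.5253 0.284 0.3187
0.164 0.4738 0.5251 0.278 0.3178
0.168 0.4742 0.5251 0.2783 0.3161
0.172 0.4739 0.5042 0.2835 0.314
0.176 0.4769 0.5015 0.2872 0.3147
0.18 0.4743 0.5045 0.2848 0.3129
0.184 0.4742 0.5041 0.2818 0.3123
0.188 0.4741 0.5041 0.2831 0.3141
0.192 0.4712 0.5016 0.2914 0.3111
0.196 0.4714 0.5068 0.2803 0.312
0.2 0.4714 0.4992 0.2994 0.3114
```

Request:
step_arm:
  series:
    - {"fingers": 1, "travel": [0.2, -0.4, -0.3], "twist": [0, 0, 0]}
    - {"fingers": 1, "travel": [0.6, -0.1, -0.3], "twist": [0, 0, 0]}
    - {"fingers": 1, "travel": [1.0, 0.2, -0.3], "twist": [0, 0, 0]}
    - {"fingers": 1, "travel": [1.3, 0.3, -0.3], "twist": [0, 0, 0]}
    - {"fingers": 1, "travel": [1.4, 0.6, -0.3], "twist": [0, 0, 0]}
    - {"fingers": 1, "travel": [1.7, 1.0, -0.3], "twist": [0, 0, 0]}
    - {"fingers": 1, "travel": [2.0, 1.3, -0.3], "twist": [0, 0, 0]}
    - {"fingers": 1, "travel": [2.2, 1.5, -0.3], "twist": [0, 0, 0]}
    - {"fingers": 1, "travel": [2.4, 1.65, -0.3], "twist": [0, 0, 0]}

```text
t: 12.32
tcp_pos: [0.5113, 0.3062, 0.1314]
eef_rot: [-3.139, -0.0, 2.026]
wrist_force: [-5.9, 0.8, -0.1]
width: 0.0005
grasp_force: 2.2
```

```bash
python3 sd.py|head -2; python3 look.py pics/w7.png
```

```text
12.325 [0.51130376 0.30624022 0.13141676] [-5.93739327  0.75555377 -0.06447668]
tab 38 [0.51986333 0.31638198 0.14160312] [0.5314774  0.32760798 0.16691194] [0.52591472 0.32315565 0.15655522]
12.375 [0.51169454 0.30637614 0.13151677] [-4.25014678  0.10057821 -0.45134442]
360
[0.51847199 0.31917112 0.13894588] [0.53151931 0.32464041 0.16669601] [0.52355064 0.32216645 0.16485393]
[-3.13975140e+00 -4.06307824e-04  2.02634756e+00]
top 0
```

Request:
step_arm:
  series:
    - {"fingers": 1, "travel": [0.3, 0.25, 0], "twist": [0, 0, 0]}
    - {"fingers": 1, "travel": [0.6, 0.5, 0], "twist": [0, 0, 0]}
    - {"fingers": 1, "travel": [1.0, 0.7, 0], "twist": [0, 0, 0]}
    - {"fingers": 1, "travel": [1.4, 0.9, 0], "twist": [0, 0, 0]}
    - {"fingers": 1, "travel": [1.8, 1.0, 0], "twist": [0, 0, 0]}
    - {"fingers": 1, "travel": [2.2, 1.05, 0], "twist": [0, 0, 0]}
    - {"fingers": 1, "travel": [2.6, 1.0, 0], "twist": [0, 0, 0]}
    - {"fingers": 1, "travel": [3.0, 1.0, 0], "twist": [0, 0, 0]}
    - {"fingers": 1, "travel": [3.3, 0.9, 0], "twist": [0, 0, 0]}
    - {"fingers": 1, "travel": [3.3, 0.9, 0], "twist": [0, 0, 0]}

```text
t: 13.72
tcp_pos: [0.5438, 0.3148, 0.1316]
eef_rot: [-3.138, -0.001, 2.026]
wrist_force: [-14.6, 0.8, 7.7]
width: 0.0004
grasp_force: 6.7
```

```bash
python3 sd.py|head -2; python3 look.py pics/w8.png
```

```text
13.725 [0.54380247 0.31483042 0.13156846] [-14.58310396   0.76172841   7.6787326 ]
tab 55 [0.55092735 0.31262333 0.14005901] [0.56516449 0.33938677 0.16822937] [0.55905268 0.33274252 0.15358363]
13.775 [0.54377743 0.31481861 0.13155928] [-13.82861163   0.72016764   6.8478713 ]
414
[0.54943553 0.32793068 0.13813023] [0.56179649 0.33447785 0.16701194] [0.55523244 0.33152097 0.16514149]
[-3.13780374e+00 -8.19105949e-04  2.02605142e+00]
top 0
```

The keeper is at its stop (angle about 1.6, 14 N resisting). I'll retreat and turn for the paddle.

Request:
step_arm:
  series:
    - {"fingers": 1, "travel": [-1, -0.5, 0], "twist": [0, 0, 0]}
    - {"fingers": 1, "travel": [-3, -1.5, 0], "twist": [0, 0, 0]}
    - {"fingers": 1, "travel": [-4, -1.8, 4], "twist": [0, 0, 0]}
    - {"fingers": 1, "travel": [-4, -1.8, 8], "twist": [0, 0, 10]}
    - {"fingers": 1, "travel": [-5, -4, 12], "twist": [0, 0, 20]}
    - {"fingers": 1, "travel": [-6, -8, 12], "twist": [0, 0, 30]}
    - {"fingers": 1, "travel": [-7.5, -12, 12], "twist": [0, 0, 40]}
    - {"fingers": 1, "travel": [-8.5, -14.5, 12], "twist": [0, 0, 50]}
    - {"fingers": 1, "travel": [-8.5, -14.5, 12], "twist": [0, 0, 53.5]}
    - {"fingers": 1, "travel": [-8.5, -14.5, 12], "twist": [0, 0, 53.5]}

```text
t: 15.12
tcp_pos: [0.4606, 0.1697, 0.2522]
eef_rot: [3.141, 0.001, 2.959]
wrist_force: [0.4, -0.4, -0.2]
width: 0.0002
grasp_force: 0.0
```

```bash
python3 look.py pics/w9.png; python3 - <<'E'
from h import *
im,d=grab_frame("top");cv2.imwrite("pics/t9.png",im[:,:,::-1])
for r in masks_of("top","keeper_tab")[:1]+masks_of("top","keeper")[:1]:
    P=pts("top",r["pixels"],d);P=P[P[:,2]>.13];print(r["confidence"],P.min(0).round(3),P.max(0).round(3))
im,d=grab_frame("wrist")
for r in masks_of("wrist","lever_paddle")[:1]:
    P=pts("wrist",r["pixels"],d);P=P[P[:,2]>.17];print(r["confidence"],len(P),np.median(P,0).round(3),P.min(0).round(3),P.max(0).round(3))
E
```

```text
15.125 [0.46058942 0.16974067 0.25222625] [ 0.41044097 -0.37235558 -0.22551312]
260
[0.54805682 0.3182406  0.13694882] [0.56350605 0.33283867 0.1666243 ] [0.5558492  0.32549653 0.16484541]
[3.14123728e+00 1.18148503e-03 2.95889071e+00]
top 15 [0.55811799 0.32221141 0.16514727]
0.42 [0.541 0.261 0.133] [0.562 0.328 0.172]
0.56 [0.541 0.261 0.134] [0.565 0.332 0.172]
0.67 2221 [0.453 0.172 0.184] [0.43  0.146 0.17 ] [0.485 0.197 0.273]
```

View pics/w9.png

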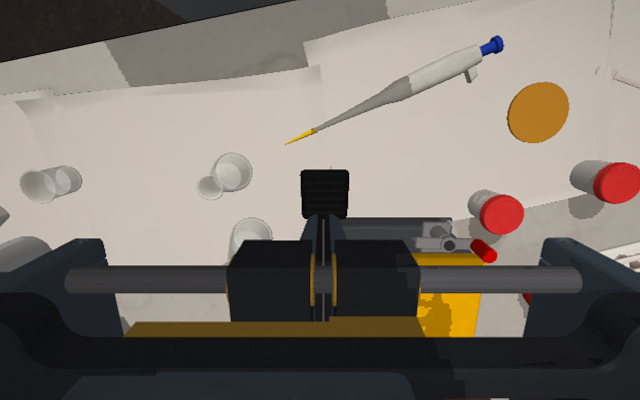

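The wrist view shows the keeper bar parallel to the lid's front edge at (445,245), clear of the lid, and the paddle at (325,193), centred under the fingers. I'll lower to contact.

Request:
step_arm:
  series:
    - {"fingers": 1, "travel": [0, 0, -3], "twist": [0, 0, 0]}
    - {"fingers": 1, "travel": [0, 0, -5.5], "twist": [0, 0, 0]}
    - {"fingers": 1, "travel": [0, 0, -7], "twist": [0, 0, 0]}
    - {"fingers": 1, "travel": [0, 0, -7.6], "twist": [0, 0, 0]}
    - {"fingers": 1, "travel": [0, 0, -8.0], "twist": [0, 0, 0]}
    - {"fingers": 1, "travel": [0, 0, -8.3], "twist": [0, 0, 0]}
    - {"fingers": 1, "travel": [0, 0, -8.6], "twist": [0, 0, 0]}
    - {"fingers": 1, "travel": [0, 0, -8.6], "twist": [0, 0, 0]}

```text
t: 16.48
tcp_pos: [0.4606, 0.1702, 0.1661]
eef_rot: [3.141, 0.0, 2.96]
wrist_force: [-0.2, -0.1, 2.0]
width: 0.0001
grasp_force: 0.8
```

Request:
step_arm:
  series:
    - {"fingers": 1, "travel": [0, 0, -0.2], "twist": [0, 0, 0]}
    - {"fingers": 1, "travel": [-0.1, 0, -0.5], "twist": [0, 0, 0]}
    - {"fingers": 1, "travel": [-0.2, 0, -0.8], "twist": [0, 0, 0]}
    - {"fingers": 1, "travel": [-0.3, 0.05, -1.1], "twist": [0, 0, 0]}
    - {"fingers": 1, "travel": [-0.4, 0.05, -1.4], "twist": [0, 0, 0]}
    - {"fingers": 1, "travel": [-0.4, 0.05, -1.7], "twist": [0, 0, 0]}
    - {"fingers": 1, "travel": [-0.5, 0.1, -2.0], "twist": [0, 0, 0]}
    - {"fingers": 1, "travel": [-0.5, 0.1, -2.3], "twist": [0, 0, 0]}
    - {"fingers": 1, "travel": [-0.6, 0.1, -2.6], "twist": [0, 0, 0]}
    - {"fingers": 1, "travel": [-0.6, 0.1, -2.9], "twist": [0, 0, 0]}
    - {"fingers": 1, "travel": [-0.7, 0.1, -3.2], "twist": [0, 0, 0]}
    - {"fingers": 1, "travel": [-0.7, 0.1, -3.5], "twist": [0, 0, 0]}

```text
t: 17.98
tcp_pos: [0.453, 0.1715, 0.1315]
eef_rot: [3.141, -0.001, 2.96]
wrist_force: [-9.8, 4.8, 16.2]
width: 0.0005
grasp_force: 7.3
```

Request:
step_arm:
  series:
    - {"fingers": 1, "travel": [-0.1, 0, -0.3], "twist": [0, 0, 0]}
    - {"fingers": 1, "travel": [-0.2, 0, -0.6], "twist": [0, 0, 0]}
    - {"fingers": 1, "travel": [-0.3, 0, -0.9], "twist": [0, 0, 0]}
    - {"fingers": 1, "travel": [-0.3, 0, -1.2], "twist": [0, 0, 0]}
    - {"fingers": 1, "travel": [-0.3, 0, -1.5], "twist": [0, 0, 0]}
    - {"fingers": 1, "travel": [-0.3, 0, -1.8], "twist": [0, 0, 0]}
    - {"fingers": 1, "travel": [-0.3, 0, -2.1], "twist": [0, 0, 0]}
    - {"fingers": 1, "travel": [-0.2, 0, -2.4], "twist": [0, 0, 0]}
    - {"fingers": 1, "travel": [-0.2, 0, -2.7], "twist": [0, 0, 0]}
    - {"fingers": 1, "travel": [-0.1, 0, -3.0], "twist": [0, 0, 0]}
    - {"fingers": 1, "travel": [0, 0, -3.3], "twist": [0, 0, 0]}
    - {"fingers": 1, "travel": [0, 0, -3.6], "twist": [0, 0, 0]}

```text
t: 19.48
tcp_pos: [0.452, 0.1712, 0.0949]
eef_rot: [-3.141, -0.003, 2.96]
wrist_force: [-12.6, 4.0, 15.8]
width: 0.0004
grasp_force: 8.3
```

Request:
step_arm:
  series:
    - {"fingers": 1, "travel": [0, 0, -0.3], "twist": [0, 0, 0]}
    - {"fingers": 1, "travel": [0, 0, -0.6], "twist": [0, 0, 0]}
    - {"fingers": 1, "travel": [0, 0, -0.9], "twist": [0, 0, 0]}
    - {"fingers": 1, "travel": [0.1, 0, -1.2], "twist": [0, 0, 0]}
    - {"fingers": 1, "travel": [0.1, 0, -1.5], "twist": [0, 0, 0]}
    - {"fingers": 1, "travel": [0.2, 0, -1.8], "twist": [0, 0, 0]}
    - {"fingers": 1, "travel": [0.2, 0, -2.1], "twist": [0, 0, 0]}
    - {"fingers": 1, "travel": [0.3, 0, -2.4], "twist": [0, 0, 0]}
    - {"fingers": 1, "travel": [0.3, 0, -2.6], "twist": [0, 0, 0]}
    - {"fingers": 1, "travel": [0.3, 0, -2.8], "twist": [0, 0, 0]}
    - {"fingers": 1, "travel": [0.3, 0, -2.9], "twist": [0, 0, 0]}

```text
t: 20.85
tcp_pos: [0.4555, 0.1708, 0.0658]
eef_rot: [-3.141, -0.002, 2.96]
wrist_force: [-6.1, -1.9, 9.4]
width: 0.0004
grasp_force: 4.9
```

```bash
cat > lid.py <<'E'
from h import *
s=observe();print(s["t"],s["tcp_pos"],s["wrist_force"])
for cam in("top","side"):
    im,d=grab_frame(cam);cv2.imwrite(f"pics/{cam}{s['t']:.2f}.png",im[:,:,::-1]);im=im.astype(int)
    y=(im[...,0]>110)&(im[...,1]>70)&(im[...,2]<80)&(im[...,0]>im[...,1]+25)
    P=pts(cam,y,d);P=P[(P[:,0]>.5)&(P[:,0]<.85)&(P[:,1]>.1)&(P[:,1]<.4)&(P[:,2]>.12)&(P[:,2]<.35)]
    if len(P)<30: print(cam,len(P));continue
    w,V=np.linalg.eigh(np.cov((P-np.median(P,0)).T));n=V[:,0]*np.sign(V[2,0]);print(cam,len(P),"normal",n.round(3),"angle",np.arccos(n[2]).round(3),"zmax",P[:,2].max())
E
python3 lid.py
```

```text
20.85 [0.45548425 0.17081317 0.0657677 ] [-6.0737692  -1.85587332  9.4244119 ]
top 2097 normal [ 0.677 -0.121  0.726] angle 0.759 zmax 0.2531427935628614
side 524 normal [ 0.689 -0.077  0.721] angle 0.765 zmax 0.24926041846084723
```

Request:
step_arm:
  series:
    - {"fingers": 1, "travel": [0, 0, -0.2], "twist": [0, 0, 0]}
    - {"fingers": 1, "travel": [0, 0, -0.4], "twist": [0, 0, 0]}
    - {"fingers": 1, "travel": [0.1, 0, -0.6], "twist": [0, 0, 0]}
    - {"fingers": 1, "travel": [0.1, 0, -0.8], "twist": [0, 0, 0]}
    - {"fingers": 1, "travel": [0.1, 0, -0.8], "twist": [0, 0, 0]}

```text
t: 21.58
tcp_pos: [0.457, 0.1707, 0.059]
eef_rot: [-3.14, -0.001, 2.96]
wrist_force: [-14.1, -8.1, 36.5]
width: 0.0005
grasp_force: 19.2
```

```bash
python3 lid.py
```

```text
21.575 [0.45704617 0.17071989 0.05900347] [-14.06692098  -8.12695152  36.51693127]
top 2042 normal [ 0.692 -0.124  0.711] angle 0.78 zmax 0.25612338161547965
side 506 normal [ 0.702 -0.073  0.708] angle 0.784 zmax 0.251772709237063
```

Request:
step_arm:
  series:
    - {"fingers": 1, "travel": [0, 0, -0.1], "twist": [0, 0, 0]}
    - {"fingers": 1, "travel": [0, 0, -0.1], "twist": [0, 0, 0]}
    - {"fingers": 1, "travel": [0, 0, -0.1], "twist": [0, 0, 0]}
    - {"fingers": 1, "travel": [0, 0, -0.1], "twist": [0, 0, 0]}

```text
t: 22.18
tcp_pos: [0.4572, 0.1708, 0.0586]
eef_rot: [-3.14, -0.001, 2.96]
wrist_force: [-19.8, -9.9, 49.5]
width: 0.0003
grasp_force: 26.3
```

```bash
python3 lid.py; python3 - <<'E'
from h import *
s=observe()
a,da=grab_frame("top");b,db=grab_frame("wrist")
for cam,im,d in(("top",a,da),("wrist",b,db)):
    for q in("lever_paddle","lever"):
        for r in masks_of(cam,q)[:1]:
            P=pts(cam,r["pixels"],d);print(cam,q,r["confidence"],r["extent"],np.percentile(P,[2,50,98],axis=0).round(3).tolist())
im=np.vstack([cv2.resize(b[:,:,::-1],(480,300)),cv2.resize(a[120:270,190:430,::-1],(480,300))]);cv2.imwrite("pics/fin.png",im)
E
```

```text
22.175 [0.45719369 0.17075581 0.05864848] [-19.76922572  -9.92439589  49.53915575]
top 2041 normal [ 0.692 -0.123  0.711] angle 0.779 zmax 0.2531871032064039
side 499 normal [ 0.708 -0.087  0.701] angle 0.794 zmax 0.25221103403626227
top lever_paddle 0.84 [303.3, 156.6, 319.6, 213.4] [[0.525, 0.125, 0.009], [0.606, 0.143, 0.119], [0.68, 0.162, 0.147]]
top lever 0.76 [306.5, 161.2, 319.1, 209.8] [[0.528, 0.128, 0.093], [0.596, 0.143, 0.118], [0.675, 0.16, 0.144]]
wrist lever_paddle 0.86 [289.5, 189.8, 358.8, 237.9] [[0.43, 0.152, 0.064], [0.44, 0.177, 0.069], [0.458, 0.195, 0.075]]
wrist lever 0.92 [289.5, 194.5, 363.2, 260.8] [[0.43, 0.152, 0.064], [0.44, 0.175, 0.069], [0.46, 0.195, 0.076]]
```

View pics/fin.png

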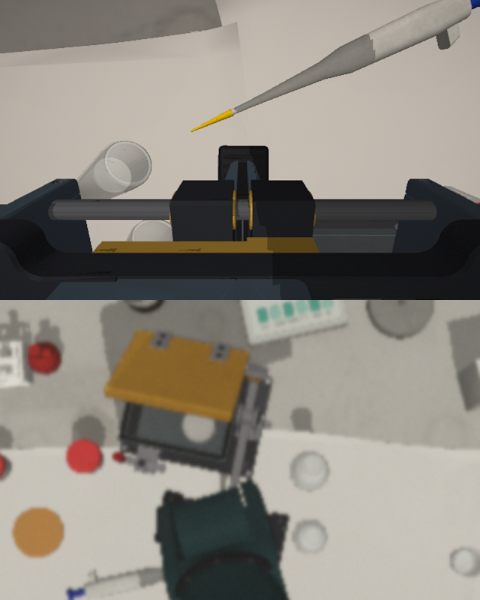

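The lower picture shows the lid raised with a cup visible inside, the keeper swung left and the glassware in place. The paddle is at z 0.075, and 13 N more did not move the lid, so this is the stop. I'll ease off slightly and hand in.

Request:
step_arm:
  series:
    - {"fingers": 1, "travel": [0, 0, 0.05], "twist": [0, 0, 0]}
    - {"fingers": 1, "travel": [0, 0, 0.1], "twist": [0, 0, 0]}
    - {"fingers": 1, "travel": [0, 0, 0.1], "twist": [0, 0, 0]}
    - {"fingers": 1, "travel": [0, 0, 0.1], "twist": [0, 0, 0]}
    - {"fingers": 1, "travel": [0, 0, 0.1], "twist": [0, 0, 0]}
    - {"fingers": 1, "travel": [0, 0, 0.1], "twist": [0, 0, 0]}

```text
t: 23.32
tcp_pos: [0.457, 0.1707, 0.059]
eef_rot: [-3.14, -0.001, 2.96]
wrist_force: [-14.2, -8.4, 35.1]
width: -0.0
grasp_force: 18.7
```

```bash
python3 lid.py; python3 -c "
from plant import *
s=observe();print(s['wrist_force'],s['tcp_pos'])
if s['wrist_force'][2]>25: print(job_done())"
```

```text
23.325 [0.4570191  0.1707201  0.05904805] [-14.22366106  -8.38899192  35.12854532]
top 2038 normal [ 0.692 -0.123  0.711] angle 0.78 zmax 0.254768127814478
side 507 normal [ 0.708 -0.085  0.701] angle 0.794 zmax 0.25264754738137923
[-14.34877245  -6.95191396  34.91788396] [0.45706931 0.17072137 0.05905959]
the job is handed in; nothing more can be done
None
```

The job is handed in at about 23 s: the keeper is at its left stop, the paddle is held at its stop with about 35 N, and the lid is raised and still (camera reads 0.78–0.79 rad against the expected 0.82); the first keeper passes missed because the fingers went over the tab, and nothing round the box was seen to move.

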